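# Tip the tall carton back and slide the lifter blade under it

### The arm

A 6-joint arm with a two-finger parallel gripper is mounted at the origin on the work surface. World frame = base frame: x ahead of the robot, y to its left, z up, the work surface at z = 0. Lengths are in m, angles in rad, forces in N, time in s.
With the tool pointing down it reaches from about 0.35 to 0.85 m from the base axis. Payload 8.1 kg.
Tool frame: the origin (TCP) lies at the very end of the fingers, on their centre line; the grasp point (between the pads) lies 19 mm behind it; z points along the fingers, y is the line along which they close (so a half turn about z gives the same grasp; the last joint's range is limited). The gripper opens to 93 mm and grips with 3 to 60 N. Pads are 15 mm wide; open, the fingers measure 128 mm over their backs; the gripper's body (75 mm by 188 mm) begins 65 mm behind the grasp point.
Start: joints at [1.212, 0.13, 1.488, -0, 1.523, -0.085], TCP at [0.162, 0.578, 0.219] pointing down, gripper open.
Joint ranges: [-2.96, 2.96], [-0.89, 2.26], [0.02, 2.5], [-1.34, 4.48], [0, 2.73], [-2.66, 2.66]. Speed limits (rad/s): [2.39, 2.39, 2.79, 3.14, 3.14, 3.14].

### API

Orientations are given as a unit quaternion [w, x, y, z].
In Python, from station import * gives the robot as it stands.
- The arm moves only by the tool send_rows, never from a script. Its argument "motion" is one flat list of numbers, 7 for each row, row after row: the shift along the tool's x, y, z as a fraction of full scale, then the turn, a rotation vector about the tool's x, y, z as a fraction of full scale, then the gripper command: -1 is fully open, 1 is shut, values between are in proportion. A call has 1 to 5 rows; each row is the pose to reach, as a shift and turn from the pose commanded when the call began, along the tool's axes at that moment, turning the shorter way round; what a row does not reach only later rows make up. Full scale, the value 1, is 1000 mm for a shift and pi rad for a turn. A row lasts 1/12 s, in which the tool goes at most 41.7 mm and 7.16 degrees, less where a joint would pass 70% of its speed; a pose out of reach is approached as far as the arm can. A call with a number of a shift or a turn outside -1 to 1 is refused whole. A call with a gripper value outside its range is refused whole. The fingers move at their own pace and stop on an object; "force" is the grip in N (left out, the last holds). Time passes only in rows, so rows that repeat a pose let the fingers close. It gives the time, the measured TCP pose, the force, the opening and the grip force at its end, in the units of the state.
- get_obs(): the state, without advancing time (a new reading comes with each control period).
- read_camera(name): name is "side" or "top"; returns a dict with "img" (400x640x3 uint8, red, green, blue), "mtx" (3x3 intrinsics, pixels), "extrinsics" (4x4, takes a point from camera to world coordinates). Camera axes: x right, y up, looking along -z (the intrinsics and any distortion apply to the point x, -y, -z); pixel columns grow to the right and rows downward; lengths in m; the calibration is good to about 2 mm. A picture is of the moment at which its call begins. There is no depth.
- job_done(): hands the job in; it is judged then, once.
Trained networks look in the newest picture that a camera, given by its name, has taken for a name from the list of things; names that differ only in an ending like _2 or _b are one class to them, and where a whole thing is asked for, a point or a joint stands for the part that bears it (a point fixed in the world has none). Each returns a list of dicts, best first, with "confidence" (0 to 1); they miss things now and then, are a little off and sometimes report something else, mostly with a low value. They report only what shows in the picture. A call takes as long as a camera call. They do not tell look-alikes from the thing itself.
- recognise(label, camera): "location" ([x, y, z] in m, in world coordinates, good to about 4 mm: the middle of the surface that is visible of it).
The state is a dict: "time_s": time; "q": joint angles; "qd": joint speeds; "joint_efforts": joint torques, N m; "tool_pos": TCP position; "ee_rot": TCP orientation; "contact_force": force on the tool from outside, world axes, zero at the start; "moment": the same for the moment, N m; "width": finger opening in m; "finger_force": force on a finger pad.
Only numpy, scipy, OpenCV 4.12 (cv2) and the standard library are available. Lean on these libraries where they do the work, as an engineer would, in place of code of your own. Each camera call takes 0.05 s, during which the arm holds its last target. There are 200 camera calls.

### The job

Two cartons stand before a sloped steel rest: tip the taller one back on its rear bottom edge until it leans on the rest. Then slide the flat blade of the lifter along the bench, straight and centred, under the carton's raised front until the tip is well past the middle of its underside, and leave it there, carton still leaning. Leave the lower carton standing where it is.

Things in the scene. Friction and masses are not known exactly. Their poses are not given: they have to be found in the camera images.
- carton: Taller carton, loose: 60 mm deep (x, front to rear), 90 wide (y), 180 tall, about 0.5 kg. Origin: centre of underside; x points to its rear. Starts upright, rear bottom edge 2 mm before the rest's foot. Pushed back high on its front face (towards the robot) it tips on that edge, balances at 18 deg, then stays leaning on the rest at 25 deg, front bottom edge 25 mm up.
- low_carton: Lower carton, a bystander, loose: 60 mm deep (x), 90 wide (y), 110 tall, standing left or right of the taller one before the same rest (centres about 170 mm apart; a finned heat sink 28 mm high stands between them). Origin: centre of its underside; x points to its rear.
- rest: Grey sheet-steel rest behind both cartons, fixed: a flat panel 340 mm wide (y), its front face rising from the bench and leaning 25 deg back from upright, away from the robot; top edge about 100 mm up. Origin: on the bench, middle of the foot line where the front face meets the bench. x level to the rear (square to the foot line), y along the foot line.
- lifter: Lifter, loose, 0.22 kg, flat on the bench at left or right: blade 160 mm long (x), 60 wide, 4 thick. Origin: underside, middle of the tip edge; x points out through the tip (blade spans x -160 to 0). Upright black tab handle centred at x -115, y 0: 36 long (x), 14 thick (y, grip so), top 75 above bench, with a 50 x 30 foot 10 high. Centre of mass 15-20 before the handle.
Not all that is in view belongs to the job. Leave any green look-alike of the carton alone.

How it is judged:
On the way:
1. the taller carton is tipped back and leans on the rest (tilted 20 to 31 degrees), before the blade is under it (angle between carton's own z axis and vertical between 0.35 and 0.55 rad and contact force between carton and rest above 0.02 N and x of lifter in the frame of carton below -0.012 m), for 0.2 s.
At the end, for the whole second after the job is handed in: Taller carton leans still on the rest at 20-31 deg, rear edge within 15 mm of its foot; lifter flat and still, tip past the middle of the carton's underside (4 mm short allowed), not past its rear, within 20 mm and 12 deg of its centre line; low carton upright, moved under 20 mm (angle between carton's own z axis and vertical between 0.35 and 0.55 rad and x of lifter in the frame of carton between -0.004 and 0.035 m and y of lifter in the frame of carton between -0.02 and 0.02 m and angle between the y axis of lifter and the y axis of carton, either way round below 0.21 rad and angle between each of lifter, low_carton's own z axis and vertical below 0.1 rad and height (world z) of lifter below 0.01 m and x of carton in the frame of rest above -0.045 m and contact force between carton and rest above 0.02 N and distance of low_carton from where it was at the start of the episode below 0.02 m and linear speed of each of carton, lifter below 0.01 m/s); the robot touches nothing.
It fails at once if the lower carton is knocked over (angle between low_carton's own z axis and vertical above 0.3 rad).
It also fails if it takes over 64 s, if anything falls off the work surface, if the arm or the gripper's body presses on something with over 40 N, if the wrist force passes 120 N, or if a joint passes its speed limit or range.

## Working session

There is one attempt and no reset: what is moved stays moved. The work goes in short steps, Python scripts to look and compute and a tool call to move; the robot and the scene stay as the last step left them, time stands still between calls to the robot, and variables do not carry over. Pictures are saved under pics/ and viewed, at most 10 in all, crops included, and the job is handed in when it is done.

Besides the shell and the picture viewer there is one more tool, called after "Call:" as name(argument=value, ...) on one line, values as JSON. send_rows: Moves the arm, as the interface text tells. Shift numbers are shares of 1000 mm and turn numbers shares of pi rad, none past 1 either way. Its arguments: {"type":"object","properties":{"motion":{"type":"array"},"force":{"type":"number"}},"required":["motion"]}

```bash
mkdir -p pics; python3 - <<'E'
from station import *
import cv2,numpy as np
np.set_printoptions(precision=4,suppress=True)
for c in("top","side"):
    r=read_camera(c); cv2.imwrite(f"pics/{c}0.png",r["img"][...,::-1]); print(c,r["mtx"],r["extrinsics"],[k for k in r])
    for l in("carton","low_carton","rest","lifter"):
        print(l,[(np.round(d["location"],3),round(d["confidence"],2)) for d in recognise(l,c)])
print(get_obs())
E
```

```text
top [[389.441    0.     320.8984]
 [  0.     389.441  201.8418]
 [  0.       0.       1.    ]] [[-0.0109  0.982  -0.1887  0.4806]
 [-0.9997 -0.015  -0.0202 -0.0036]
 [-0.0227  0.1884  0.9818  0.8202]
 [ 0.      0.      0.      1.    ]] ['img', 'mtx', 'extrinsics']
carton [(array([ 0.672, -0.239,  0.177]), 0.86), (array([0.616, 0.09 , 0.18 ]), 0.72)]
low_carton [(array([ 0.607, -0.071,  0.111]), 0.6)]
rest [(array([ 0.688, -0.007,  0.07 ]), 0.6)]
lifter [(array([ 0.49 , -0.272,  0.005]), 0.85)]
side [[403.0676   0.     319.461 ]
 [  0.     403.0676 194.7664]
 [  0.       0.       1.    ]] [[ 0.9903  0.1045 -0.0918  0.5496]
 [-0.1391  0.7337 -0.6651 -0.4326]
 [-0.0021  0.6714  0.7411  0.5521]
 [ 0.      0.      0.      1.    ]] ['img', 'mtx', 'extrinsics']
carton [(array([0.62 , 0.048, 0.145]), 0.89), (array([ 0.669, -0.266,  0.176]), 0.58)]
low_carton [(array([ 0.611, -0.101,  0.112]), 0.72), (array([ 0.517, -0.257,  0.004]), 0.7)]
rest [(array([ 0.68 , -0.055,  0.063]), 0.91)]
lifter [(array([ 0.518, -0.255,  0.002]), 0.63)]
{'time_s': 0.5, 'q': array([ 1.2116,  0.1304,  1.4882,  0.    ,  1.523 , -0.0854]), 'qd': array([-0.0004, -0.0015, -0.0005, -0.0004,  0.0005, -0.0006]), 'joint_efforts': array([ -0.0005, -55.9176, -49.1573,   0.0767,   0.0245,  -0.    ]), 'tool_pos': array([0.1622, 0.5776, 0.2186]), 'ee_rot': array([-0.    ,  0.1365,  0.9906, -0.    ]), 'contact_force': array([ 0.4572, -0.376 , -0.0488]), 'moment': array([ 0.0122, -0.0149,  0.0041]), 'finger_force': 0.0, 'width': 0.09289837017227484}
```

View pics/top0.png

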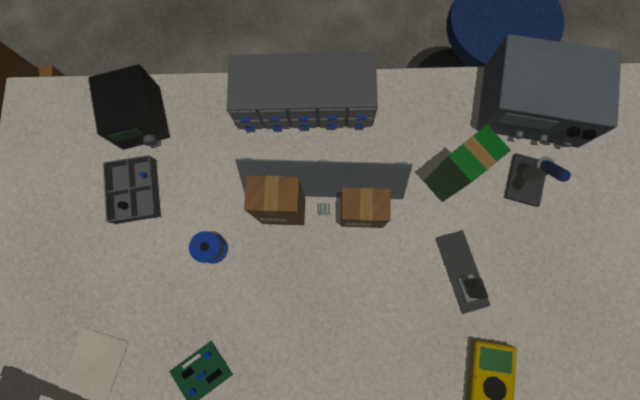

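View pics/side0.png

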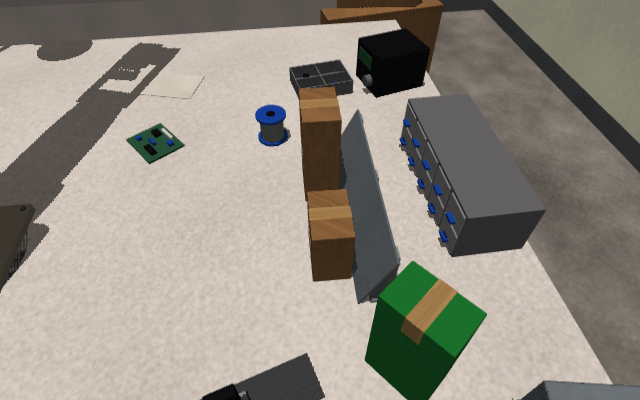

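The taller brown carton is at top (274,193) / side (320,105). Possible confusions are the green box at top (463,165) and the low brown carton at top (365,205). The lifter is at top (463,272) with its handle at (473,290); the soldering stand at (525,180) could be mistaken for it. I choose the brown carton at (274,193) and check it in a crop.

```bash
cat > h.py <<'E'
import numpy as np, cv2
from scipy.spatial.transform import Rotation as R
np.set_printoptions(precision=4,suppress=True)
def ray(r,u,v):
    K,E=r["mtx"],r["extrinsics"]
    d=np.array([(u-K[0,2])/K[0,0],-(v-K[1,2])/K[1,1],-1.]); return E[:3,3],E[:3,:3]@d
def onz(r,u,v,z):
    o,d=ray(r,u,v); return o+d*(z-o[2])/d[2]
def tri(r1,p1,r2,p2):
    o1,d1=ray(r1,*p1);o2,d2=ray(r2,*p2)
    s=np.linalg.lstsq(np.c_[d1,-d2],o2-o1,rcond=None)[0]
    a,b=o1+s[0]*d1,o2+s[1]*d2; return (a+b)/2,np.linalg.norm(a-b)
E
python3 - <<'E'
import cv2,numpy as np
t=cv2.imread("pics/top0.png");s=cv2.imread("pics/side0.png")
a=cv2.resize(t[150:235,225:425],None,fx=4,fy=4,interpolation=2)  #800x340
b=cv2.resize(t[225:320,425:500],None,fx=2.7,fy=2.7,interpolation=2)
c=cv2.resize(s[340:400,190:340],None,fx=2.7,fy=2.7,interpolation=2)
d=cv2.resize(s[80:205,290:350],None,fx=2.08,fy=2.08,interpolation=2)
o=np.zeros((600,800,3),np.uint8);o[:340]=a
for im,x in((b,0),(c,205),(d,615)): o[342:342+min(258,im.shape[0]),x:x+im.shape[1]]=im[:258]
cv2.imwrite("pics/crop0.png",np.clip(o*1.6,0,255).astype(np.uint8))
E
```

```text
(no output)
```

View pics/crop0.png

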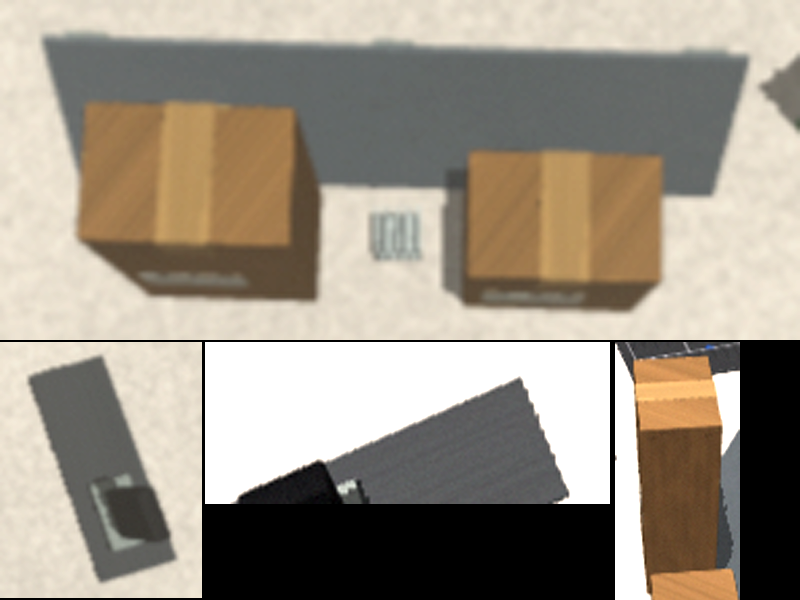

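The crop confirms it: the tall brown carton has its top at x 78–294 in the crop, the low one at x 465–660, with the heat sink between them. The lifter tip points up in the image, and its handle is at crop (130,510).

```bash
python3 - <<'E'
from station import *
from h import *
t=read_camera("top");s=read_camera("side")
print("carton front-y top",tri(t,(297.5,211.25),s,(300.6,121.3)),"rear",tri(t,(298.5,177),s,(340.5,121.3)))
print("top@.18",*[onz(t,*p,.18) for p in((246.5,175.75),(298.5,177),(297.5,211.25),(244.5,209.5))],sep="\n")
print("bot",*[onz(t,*p,0) for p in((262.5,223.5),(304.5,224.75))],sep="\n")
print("foot",*[onz(t,*p,0) for p in((305.5,196.5),(403.25,198.75))],sep="\n")
print("low top",*[onz(t,225+a/4,150+b/4,.11) for a,b in((469,151),(662,156),(660,282),(466,278))],sep="\n")
print("lift tip tri",tri(t,(436.1,238.3),s,(307,353.3)),tri(t,(462.8,230.2),s,(324.4,396.7)))
P=np.array([onz(t,*p,.004) for p in((436.1,238.3),(462.8,230.2),(489.8,305),(462,313.1))]);print("lift",P)
tip=(P[0]+P[1])/2;tail=(P[2]+P[3])/2;d=tip-tail
print(tip,tail,np.linalg.norm(d),"yaw",np.degrees(np.arctan2(d[1],d[0])),"handle",tip-d/np.linalg.norm(d)*.115)
E
```

```text
carton front-y top (array([0.588 , 0.0486, 0.1824]), np.float64(0.0004319418024145003)) rear (array([0.6481, 0.0474, 0.1768]), np.float64(0.000304245885901258))
top@.18
[0.6508 0.1358 0.18  ]
[0.6471 0.0471 0.18  ]
[0.5882 0.0488 0.18  ]
[0.5925 0.1377 0.18  ]
bot
[0.5931 0.1382 0.    ]
[0.5892 0.0486 0.    ]
foot
[0.6504 0.0463 0.    ]
[ 0.6422 -0.1629  0.    ]
low top
[ 0.6432 -0.0292  0.11  ]
[ 0.6394 -0.1189  0.11  ]
[ 0.5803 -0.1153  0.11  ]
[ 0.5834 -0.0265  0.11  ]
lift tip tri (array([ 0.5585, -0.2256,  0.0048]), np.float64(0.00427163745317621)) (array([ 0.5742, -0.2824,  0.004 ]), np.float64(0.0033044978940123303))
lift [[ 0.5564 -0.226   0.004 ]
 [ 0.5726 -0.2825  0.004 ]
 [ 0.4209 -0.3244  0.004 ]
 [ 0.4056 -0.2677  0.004 ]]
[ 0.5645 -0.2542  0.004 ] [ 0.4132 -0.2961  0.004 ] 0.15693752476595854 yaw 15.458263166625253 handle [ 0.4537 -0.2849  0.004 ]
```

Call:
send_rows(motion=[-0.5145,-0.3605,0.069,0,0,-0.0745,1,-0.5145,-0.3605,0.069,0,0,-0.0745,1,-0.5145,-0.3605,0.069,0,0,-0.0745,1,-0.5145,-0.3605,0.069,0,0,-0.0745,1,-0.5145,-0.3605,0.069,0,0,-0.0745,1], force=20)

```text
time_s: 1.02
tool_pos: [0.2936, 0.4166, 0.1959]
ee_rot: [0.0, 0.019, 1.0, 0.0]
contact_force: [1.3, 0.5, 0.9]
width: 0.0642
finger_force: 0.0
```

```bash
cat >> h.py <<'E'
def plan(o,pos,yaw):
    """row to a tool-down pose; yaw = world angle (deg) of tool y minus 90 (i.e. of the thing gripped/pushed)"""
    q=o["ee_rot"]; T=R.from_quat([q[1],q[2],q[3],q[0]])
    a=np.radians(yaw); c,s=np.cos(a),np.sin(a)
    G=R.from_matrix(np.array([[-c,-s,0],[-s,c,0],[0,0,-1.]]))
    print("t",round(o["time_s"],2),"tcp",o["tool_pos"],"w",round(o["width"],4),"F",o["contact_force"])
    print("row",np.round(T.inv().apply(np.array(pos)-o["tool_pos"]),4),np.round((T.inv()*G).as_rotvec()/np.pi,4))
E
python3 -c "
from station import *
from h import *
plan(get_obs(),[.56,.094,.15],-2.4)"
```

```text
t 1.02 tcp [0.2936 0.4166 0.1959] w 0.0642 F [1.2828 0.4565 0.8643]
row [-0.2788 -0.312   0.0459] [0.0001 0.0001 0.0009]
```

Call:
send_rows(motion=[-0.2788,-0.312,0.0459,0,0,0,1,-0.2788,-0.312,0.0459,0,0,0,1,-0.2788,-0.312,0.0459,0,0,0,1,-0.2788,-0.312,0.0459,0,0,0,1,-0.2788,-0.312,0.0459,0,0,0,1])

```text
time_s: 1.43
tool_pos: [0.4256, 0.2566, 0.1735]
ee_rot: [0.0, 0.02, 1.0, 0.0]
contact_force: [1.5, 0.8, 0.8]
width: 0.031
finger_force: 0.0
```

```bash
python3 -c "
from station import *
from h import *
plan(get_obs(),[.56,.094,.15],-2.4)"
```

```text
t 1.43 tcp [0.4256 0.2566 0.1735] w 0.031 F [1.5068 0.7965 0.8402]
row [-0.1407 -0.1572  0.0235] [0.0002 0.0003 0.0007]
```

Call:
send_rows(motion=[-0.138,-0.154,0.023,0,0,0,1,-0.138,-0.154,0.023,0,0,0,1,-0.138,-0.154,0.023,0,0,0,1,-0.138,-0.154,0.023,0,0,0,1,-0.138,-0.154,0.023,0,0,0,1])

```text
time_s: 1.85
tool_pos: [0.5575, 0.097, 0.1503]
ee_rot: [0.0, 0.02, 1.0, 0.0]
contact_force: [-0.1, 1.4, 0.7]
width: 0.0013
finger_force: 0.0
```

Call:
send_rows(motion=[0,0,0,0,0,0,1,0,0,0,0,0,0,1])

```text
time_s: 2.02
tool_pos: [0.5569, 0.0969, 0.1496]
ee_rot: [-0.001, 0.022, 1.0, -0.0]
contact_force: [0.4, 1.6, 0.9]
width: 0.0004
finger_force: 0.0
```

```bash
python3 -c "
from station import *
from h import *
plan(get_obs(),[.58,.092,.15],-2.4)"
```

```text
t 2.02 tcp [0.5569 0.0969 0.1496] w 0.0004 F [0.3543 1.5783 0.9316]
row [-0.0232 -0.0039 -0.0004] [-0.0001 -0.0004 -0.0005]
```

Call:
send_rows(motion=[-0.01,-0.003,0,0,0,0,1,-0.02,-0.003,0,0,0,0,1,-0.025,-0.003,0,0,0,0,1,-0.03,-0.003,0,0,0,0,1,-0.035,-0.003,0,0,0,0,1])

```text
time_s: 2.43
tool_pos: [0.5909, 0.0956, 0.1505]
ee_rot: [-0.0, 0.019, 1.0, 0.0]
contact_force: [-1.4, 0.6, 1.0]
width: 0.0004
finger_force: 0.6
```

Call:
send_rows(motion=[-0.005,0,0,0,0,0,1,-0.01,0,0,0,0,0,1,-0.015,0,0,0,0,0,1,-0.02,0,0,0,0,0,1,-0.025,0,0,0,0,0,1])

```text
time_s: 2.85
tool_pos: [0.6167, 0.0935, 0.1503]
ee_rot: [0.0, 0.02, 1.0, 0.0]
contact_force: [-0.9, 0.1, 0.8]
width: 0.0003
finger_force: 0.2
```

```bash
python3 -c "
from station import *
from h import *
plan(get_obs(),[.645,.09,.15],-2.4)
cv2.imwrite('pics/side1.png',cv2.resize(read_camera('side')['img'][40:320,220:460,::-1],None,fx=2,fy=2))"
```

```text
t 2.85 tcp [0.6167 0.0935 0.1503] w 0.0003 F [-0.8592  0.0782  0.8066]
row [-0.0284 -0.0024  0.0003] [0.     0.     0.0007]
```

View pics/side1.png

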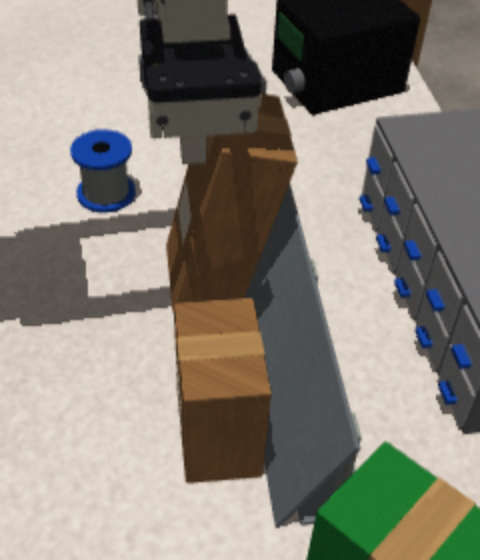

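The carton, at crop (240,200), is tipping squarely. I'll keep pushing.

Call:
send_rows(motion=[-0.004,0,0,0,0,0,1,-0.008,0,0,0,0,0,1,-0.012,0,0,0,0,0,1,-0.016,0,0,0,0,0,1,-0.02,0,0,0,0,0,1])

```text
time_s: 3.32
tool_pos: [0.6366, 0.0927, 0.1502]
ee_rot: [0.0, 0.02, 1.0, -0.0]
contact_force: [-1.0, 0.1, -0.1]
width: 0.0005
finger_force: 0.0
```

Call:
send_rows(motion=[-0.003,0,0,0,0,0,1,-0.006,0,0,0,0,0,1,-0.006,0,0,0,0,0,1,-0.006,0,0,0,0,0,1,-0.006,0,0,0,0,0,1])

```text
time_s: 3.73
tool_pos: [0.6421, 0.0925, 0.1502]
ee_rot: [-0.0, 0.02, 1.0, -0.0]
contact_force: [-1.0, 0.6, 0.4]
width: 0.0003
finger_force: 0.0
```

Call:
send_rows(motion=[0.02,0,0,0,0,0,1,0.06,0,0,0,0,0,1,0.1,0,0,0,0,0,-0.2,0.14,0,0,0,0,0,-0.2,0.18,-0.03,0,0,0,0,-0.2])

```text
time_s: 4.15
tool_pos: [0.4655, 0.0769, 0.1498]
ee_rot: [-0.0, 0.019, 1.0, 0.001]
contact_force: [0.4, -1.2, 1.2]
width: 0.016
finger_force: 0.0
```

```bash
python3 -c "
from station import *
from h import *
plan(get_obs(),[.454,-.285,.11],15.5)
a=cv2.resize(read_camera('top')['img'][140:240,225:425,::-1],None,fx=4,fy=4,interpolation=2)
b=cv2.resize(read_camera('side')['img'][60:210,270:400,::-1],None,fx=1.32,fy=1.32,interpolation=2)
o=np.zeros((600,800,3),np.uint8);o[:400]=a;o[402:600,:b.shape[1]]=b[:198]
cv2.imwrite('pics/c2.png',np.clip(o*1.5,0,255).astype(np.uint8))"
```

```text
t 4.15 tcp [0.4655 0.0769 0.1498] w 0.016 F [ 0.4313 -1.2236  1.224 ]
row [-0.002  -0.3621  0.0392] [ 0.0005 -0.0001 -0.0979]
```

View pics/c2.png

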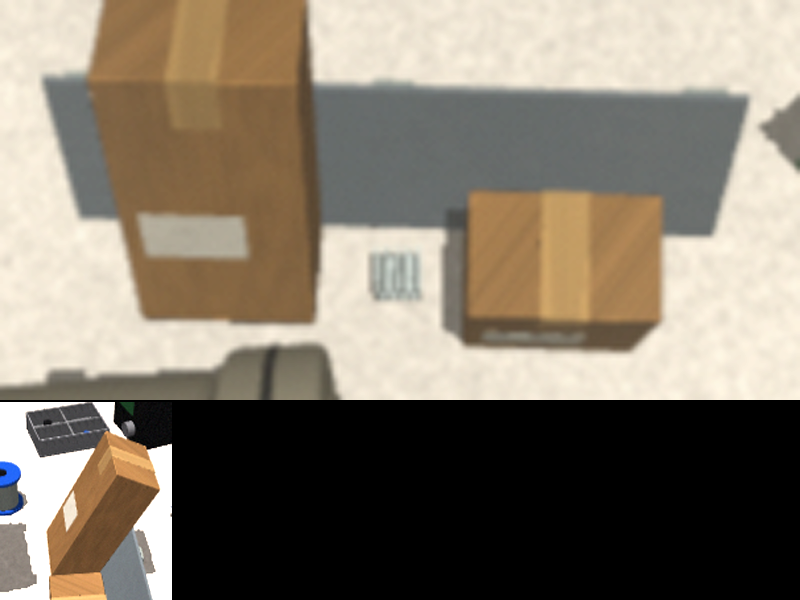

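The taller carton leans squarely on the rest, its front bottom edge at crop (140,320)–(315,323). The low carton hasn't moved. Next, the lifter.

Call:
send_rows(motion=[-0.002,-0.358,0.039,0,0,-0.098,-0.2,-0.002,-0.358,0.039,0,0,-0.098,-0.2,-0.002,-0.358,0.039,0,0,-0.098,-0.2,-0.002,-0.358,0.039,0,0,-0.098,-0.2,-0.002,-0.358,0.039,0,0,-0.098,-0.2])

```text
time_s: 4.67
tool_pos: [0.4617, -0.1226, 0.1295]
ee_rot: [0.001, -0.134, 0.991, -0.0]
contact_force: [-0.3, -0.2, -0.8]
width: 0.0543
finger_force: 0.0
```

```bash
python3 -c "
from station import *
from h import *
plan(get_obs(),[.454,-.285,.11],15.5)
t=read_camera('top')
F=[onz(t,*p,.0254) for p in((260,220),(303.75,220.75))];U=[onz(t,*p,.188) for p in((247.5,159.5),(301.75,161.25))]
print(F,U)"
```

```text
t 4.67 tcp [ 0.4617 -0.1226  0.1295] w 0.0543 F [-0.3211 -0.1981 -0.7726]
row [ 0.0507 -0.1544  0.0196] [-0.0003  0.0005 -0.0003]
[array([0.597 , 0.1391, 0.0254]), array([0.5941, 0.0485, 0.0254])] [array([0.6771, 0.1331, 0.188 ]), array([0.6724, 0.041 , 0.188 ])]
```

Call:
send_rows(motion=[0.05,-0.152,0.019,0,0,0,-0.2,0.05,-0.152,0.019,0,0,0,-0.2,0.05,-0.152,0.019,0,0,0,-0.2,0.05,-0.152,0.019,0,0,0,-0.2,0.05,-0.152,0.019,0,0,0,-0.2])

```text
time_s: 5.13
tool_pos: [0.4528, -0.2863, 0.1096]
ee_rot: [-0.0, -0.132, 0.991, -0.001]
contact_force: [0.7, 0.0, -0.4]
width: 0.0557
finger_force: 0.0
```

```bash
python3 -c "
from station import *
from h import *
plan(get_obs(),[.454,-.285,.028],15.5)"
```

```text
t 5.13 tcp [ 0.4528 -0.2863  0.1096] w 0.0557 F [ 0.6722  0.0475 -0.405 ]
row [-0.0016  0.0011  0.0816] [-0.0007 -0.0003 -0.0021]
```

Call:
send_rows(motion=[0,0.001,0.04,0,0,-0.002,-0.2,0,0.001,0.07,0,0,-0.002,-0.2,0,0.001,0.08,0,0,-0.002,-0.2,0,0.001,0.081,0,0,-0.002,-0.2,0,0.001,0.081,0,0,-0.002,1], force=25)

```text
time_s: 5.55
tool_pos: [0.4534, -0.2792, 0.0293]
ee_rot: [-0.0, -0.137, 0.991, 0.0]
contact_force: [0.1, 0.1, 0.8]
width: 0.0529
finger_force: 0.0
```

Call:
send_rows(motion=[0,0,0,0,0,0,1,0,0,0,0,0,0,1,0,0,0,0,0,0,1,0,0,0,0,0,0,1,0,0,0,0,0,0,1])

```text
time_s: 5.97
tool_pos: [0.4539, -0.28, 0.0299]
ee_rot: [0.0, -0.137, 0.991, -0.001]
contact_force: [-0.4, 0.1, -0.0]
width: 0.0208
finger_force: 0.0
```

Call:
send_rows(motion=[0,0,0,0,0,0,1,0,0,-0.01,0,0,0,1,0,0,-0.02,0,0,0,1,0,0,-0.03,0,0,0,1,0,0,-0.03,0,0,0,1])

```text
time_s: 6.38
tool_pos: [0.4549, -0.2808, 0.0622]
ee_rot: [0.001, -0.137, 0.991, -0.001]
contact_force: [0.7, -0.4, -2.4]
width: 0.0139
finger_force: 25.0
```

```bash
python3 -c "
from station import *
from h import *
plan(get_obs(),[.42,-.22,.062],-2.4)
plan(get_obs(),[.42,.101,.062],-2.4)"
```

```text
t 6.38 tcp [ 0.4549 -0.2808  0.0622] w 0.0139 F [ 0.6759 -0.3879 -2.4392]
row [ 0.0171  0.068  -0.0001] [-0.0009  0.001   0.1007]
t 6.38 tcp [ 0.4549 -0.2808  0.0622] w 0.0139 F [ 0.6759 -0.3879 -2.4392]
row [-0.0699  0.3769 -0.0009] [-0.0009  0.001   0.1007]
```

Call:
send_rows(motion=[0.0086,0.034,0,0,0,0.036,1,0.0171,0.068,0,0,0,0.072,1,0.009,0.099,0,0,0,0.1007,1,0,0.13,0,0,0,0.1007,1,-0.01,0.165,0,0,0,0.1007,1])

```text
time_s: 6.8
tool_pos: [0.418, -0.1174, 0.0594]
ee_rot: [0.0, 0.022, 1.0, -0.0]
contact_force: [1.7, -0.0, -2.4]
width: 0.0138
finger_force: 25.0
```

```bash
python3 -c "
from station import *
from h import *
plan(get_obs(),[.42,.101,.062],-2.4)"
```

```text
t 6.8 tcp [ 0.418  -0.1174  0.0594] w 0.0138 F [ 1.7141 -0.0117 -2.4165]
row [ 0.0076  0.2183 -0.0028] [-0.0002  0.0003 -0.0007]
```

Call:
send_rows(motion=[0.0015,0.038,0,0,0,0,1,0.003,0.076,0,0,0,0,1,0.004,0.114,0,0,0,0,1,0.0055,0.152,0,0,0,0,1,0.007,0.19,0,0,0,0,1])

```text
time_s: 7.22
tool_pos: [0.4192, 0.0738, 0.0596]
ee_rot: [0.001, 0.021, 1.0, 0.0]
contact_force: [0.1, -0.8, -2.1]
width: 0.0137
finger_force: 25.0
```

Call:
send_rows(motion=[0.001,0.024,0,0,0,0,1,0.001,0.024,0,0,0,0,1,0.001,0.024,0.015,0,0,0,1,0.001,0.024,0.025,0,0,0,1,0.001,0.024,0.025,0,0,0,1])

```text
time_s: 7.63
tool_pos: [0.4173, 0.0956, 0.0318]
ee_rot: [-0.002, 0.021, 1.0, -0.0]
contact_force: [-1.0, 0.7, -2.8]
width: 0.0136
finger_force: 25.0
```

```bash
python3 -c "
from station import *
from h import *
plan(get_obs(),[.445,.1,.03],-2.4)
a=read_camera('top')['img'][195:315,210:370,::-1]
b=read_camera('side')['img'][90:200,170:350,::-1]
a=cv2.resize(a,None,fx=2.5,fy=2.5,interpolation=2);b=cv2.resize(b,None,fx=2.2,fy=2.2,interpolation=2)
o=np.zeros((310,800,3),np.uint8);o[:300,:400]=a;o[:242,402:798]=b
cv2.imwrite('pics/c3.png',np.clip(o*1.6,0,255).astype(np.uint8))"
```

```text
t 7.63 tcp [0.4173 0.0956 0.0318] w 0.0136 F [-1.048   0.6661 -2.842 ]
row [-0.0275  0.0055  0.0017] [-0.0002 -0.0012 -0.    ]
```

View pics/c3.png

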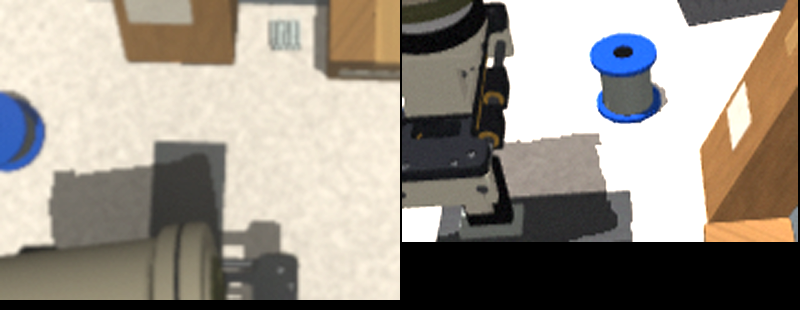

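```bash
python3 -c "
from station import *
from h import *
t=read_camera('top');s=read_camera('side')
print(tri(t,(272.4,251.8),s,(272.7,176.8)))
for z in(.004,.006):
  a,b=onz(t,272.4,251.8,z),onz(t,300,252.6,z);m=(a+b)/2;print(a,b,m,np.degrees(np.arctan2(-(a-b)[0],(a-b)[1])))
  print('handle->tip',m-get_obs()['tool_pos'])
"
```

```text
(array([0.534 , 0.1156, 0.0059]), np.float64(0.002990552835491246))
[0.5327 0.1157 0.004 ] [0.5303 0.0579 0.004 ] [0.5315 0.0868 0.004 ] -2.3489322259607346
handle->tip [ 0.112  -0.0088 -0.0304]
[0.5325 0.1154 0.006 ] [0.5302 0.0578 0.006 ] [0.5314 0.0866 0.006 ] -2.3489322259605925
handle->tip [ 0.1118 -0.009  -0.0284]
```

Call:
send_rows(motion=[-0.005,0.0095,0,0,0,0,1,-0.01,0.0095,0.0015,0,0,0,1,-0.02,0.0095,0.0015,0,0,0,1,-0.03,0.0095,0.0015,0,0,0,1,-0.03,0.0095,0.0015,0,0,0,1])

```text
time_s: 8.25
tool_pos: [0.4521, 0.1044, 0.0333]
ee_rot: [0.001, 0.021, 1.0, 0.0]
contact_force: [0.3, -0.9, -2.0]
width: 0.0137
finger_force: 25.0
```

```bash
python3 -c "
from station import *
from h import *
plan(get_obs(),[.513,.096,.03],-2.4)
t=read_camera('top')['img'][195:315,210:370,::-1]
b=read_camera('side')['img'][100:200,220:340,::-1]
a=cv2.resize(t,None,fx=2.5,fy=2.5,interpolation=2);b=cv2.resize(b,None,fx=3.3,fy=3.3,interpolation=2)
o=np.zeros((340,800,3),np.uint8);o[:300,:400]=a;o[:330,402:798]=b
cv2.imwrite('pics/c4.png',np.clip(o*1.6,0,255).astype(np.uint8))"
```

```text
t 8.25 tcp [0.4521 0.1044 0.0333] w 0.0137 F [ 0.2717 -0.8546 -1.9937]
row [-0.0612 -0.0059  0.0035] [ 0.0001  0.0008 -0.0001]
```

View pics/c4.png

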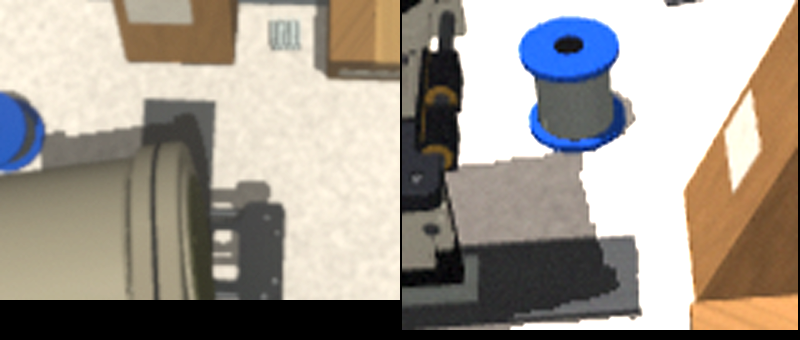

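Call:
send_rows(motion=[-0.005,0,0.001,0,0,0,1,-0.015,0,0.002,0,0,0,1,-0.025,0,0.002,0,0,0,1,-0.03,0,0.002,0,0,0,1,-0.03,0,0.002,0,0,0,1])

```text
time_s: 8.77
tool_pos: [0.4804, 0.103, 0.0307]
ee_rot: [0.0, 0.021, 1.0, 0.0]
contact_force: [-0.6, 0.2, -3.3]
width: 0.0142
finger_force: 25.0
```

```bash
python3 -c "
from station import *
from h import *
t=read_camera('top')
a,b=onz(t,268,234.6,.005),onz(t,295.6,235.4,.005);print('before',(a+b)/2,np.degrees(np.arctan2(-(a-b)[0],(a-b)[1])))
for i in range(5):
  o=get_obs();print(o['tool_pos'],o['contact_force']);read_camera('top')
"
```

```text
before [0.5675 0.0962 0.005 ] -2.419175086674228
[0.4797 0.103  0.0305] [ 0.2673 -0.0208 -1.7994]
[0.4791 0.103  0.0303] [ 0.389  -0.1255 -2.1979]
[0.479  0.103  0.0302] [-1.0594  0.0587 -1.591 ]
[0.4789 0.103  0.0303] [ 0.1062  0.4483 -2.8353]
[0.479  0.103  0.0303] [-0.957  -0.0218 -2.6355]
```

Call:
send_rows(motion=[-0.007,0,0,0,0,0,1,-0.014,0,0,0,0,0,1,-0.021,0,0,0,0,0,1,-0.028,0,0,0,0,0,1,-0.032,0,0,0,0,0,1])

```text
time_s: 9.48
tool_pos: [0.5129, 0.1016, 0.0307]
ee_rot: [0.0, 0.021, 1.0, 0.0]
contact_force: [0.4, 0.5, -2.3]
width: 0.0137
finger_force: 25.0
```

Call:
send_rows(motion=[0,0,0,0,0,0,1,0,0,0.001,0,0,0,1,0,0,0.001,0,0,0,1,0,0,0.001,0,0,0,1,0,0,0.001,0,0,0,1])

```text
time_s: 9.9
tool_pos: [0.5116, 0.1017, 0.0296]
ee_rot: [0.0, 0.021, 1.0, 0.0]
contact_force: [0.6, 0.1, -0.2]
width: 0.014
finger_force: 25.0
```

```bash
python3 -c "
from station import *
from h import *
for i in range(4):
  o=get_obs();print(o['tool_pos'],o['contact_force'],o['ee_rot']);read_camera('top')
"
```

```text
[0.5116 0.1017 0.0296] [ 0.5621  0.1333 -0.2363] [0.0002 0.021  0.9998 0.    ]
[0.5115 0.1017 0.0296] [ 1.204  -0.0194 -0.6511] [ 0.0001  0.0209  0.9998 -0.    ]
[0.5115 0.1017 0.0296] [ 0.3713 -0.3668 -0.4532] [0.0001 0.021  0.9998 0.    ]
[0.5115 0.1017 0.0296] [ 0.1041  0.5143 -0.8811] [0.0001 0.0209 0.9998 0.    ]
```

Call:
send_rows(motion=[0,0,0,0,0,0,0,0,0,0,0,0,0,0,0,0,0,0,0,0,0,0,0,0,0,0,0,0,0,0,0,0,0,0,0])

```text
time_s: 10.52
tool_pos: [0.5115, 0.1017, 0.0295]
ee_rot: [-0.0, 0.021, 1.0, 0.0]
contact_force: [-0.6, -0.6, 0.6]
width: 0.0425
finger_force: 0.0
```

Call:
send_rows(motion=[0,0,-0.01,0,0,0,0,0,0,-0.03,0,0,0,0,0,0,-0.06,0,0,0,0,0,0,-0.09,0,0,0,0,0.02,0,-0.12,0,0,0,0])

```text
time_s: 10.93
tool_pos: [0.4932, 0.1023, 0.1518]
ee_rot: [0.001, 0.021, 1.0, 0.0]
contact_force: [1.6, 0.8, 0.2]
width: 0.0463
finger_force: 0.0
```

Call:
send_rows(motion=[0.03,0.03,-0.02,0,0,0,0,0.06,0.06,-0.02,0,0,0,0,0.09,0.09,-0.02,0,0,0,0,0.11,0.12,-0.02,0,0,0,0,0.11,0.15,-0.02,0,0,0,0])

```text
time_s: 11.35
tool_pos: [0.3846, 0.2586, 0.1707]
ee_rot: [-0.0, 0.021, 1.0, 0.0]
contact_force: [-0.5, -0.6, -0.1]
width: 0.0461
finger_force: 0.0
```

```bash
python3 -c "
from station import *
from h import *
print(get_obs()['tool_pos'])
t=read_camera('top')['img'][140:300,225:425,::-1]
b=read_camera('side')['img'][60:260,200:400,::-1]
a=cv2.resize(t,None,fx=2.4,fy=2.4,interpolation=2);b=cv2.resize(b,None,fx=1.55,fy=1.55,interpolation=2)
o=np.zeros((400,800,3),np.uint8);o[:384,:480]=a;o[:310,482:792]=b
cv2.imwrite('pics/c5.png',np.clip(o*1.6,0,255).astype(np.uint8))"
```

```text
[0.3846 0.2586 0.1707]
```

View pics/c5.png

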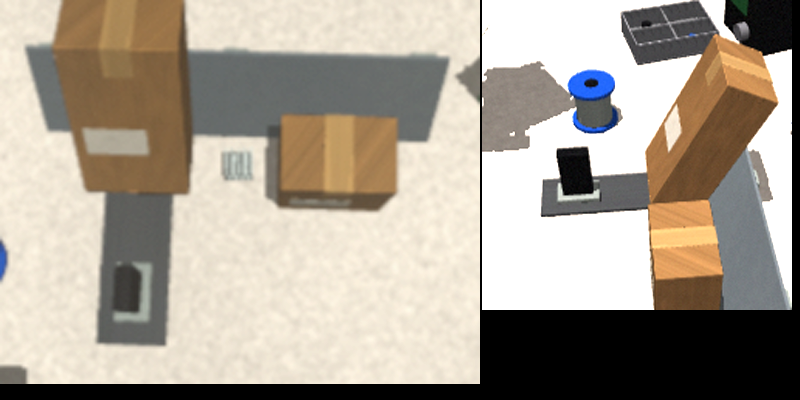

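The blade runs centred under the leaning carton, its tail at crop (97,342)–(166,345) and the carton's front bottom edge at (84,190)–(188,193). The low carton is untouched. One last check of the tip depth.

```bash
python3 -c "
from station import *
from h import *
t=read_camera('top')
a,b=onz(t,265.4,282.5,.004),onz(t,294.2,283.75,.004);m=(a+b)/2;y=np.arctan2(-(a-b)[0],(a-b)[1])
tip=m+.16*np.array([np.cos(y),np.sin(y),0])
f,g=onz(t,260,219.2,.0254),onz(t,303.3,220.4,.0254);fm=(f+g)/2
print('tail',m,np.degrees(y),'tip',tip,'front',fm)
piv=fm[0]+.0544;print('x_l',.906*((tip[0]-piv)*1000+27.2)+5.4,'dy',tip[1]-(fm[1]-.042*(tip[0]-fm[0])))
"
```

```text
tail [0.4684 0.0996 0.004 ] -3.028332667469863 tip [0.6282 0.0912 0.004 ] front [0.5968 0.0943 0.0254]
x_l 9.238167361134856 dy -0.0017894953667051822
```

```bash
python3 -c "
from station import *
print(job_done())"
```

```text
the job is handed in; nothing more can be done
None
```

I handed the job in at about 11 s of the 64 s allowed; no verdict came back. In the last pictures the taller carton leans on the rest, the blade lies flat under it (tip about 9 mm past the middle, about 2 mm off centre), the low carton hasn't moved, and the arm is clear.

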